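# Set out rinsed carburettor parts to dry

### The job

Steady the swinging drip hook with a touch before anything hangs on it, then hang every aluminium collar on it; also tip the rinse basket by its handle until all the slides in it have rolled out of the spout into the drain pan, and set it back down level. When all of that is done, twist the dryer timer knob clockwise to its stop and let go so that it springs back. Leave the spray can, the jar and the screwdriver alone.

Things in the scene. Friction and masses are not known exactly. Their poses are not given: they have to be found in the camera images.
- hook_stand: Fixed steel stand of the drip hook. Origin on the bench straight below the hook's pivot; z up; the hook's prong points to its local -x. The pivot is 305 mm above the bench; a 16 mm thick bar carries it from a post 120 mm to local +x, so nothing stands on the -x side.
- hook (a joint): Swing angle (rad) of the hook about the stand's local x axis through the pivot; 0 = hanging straight down, positive swings the lower end to local +y. Swings freely (period about 0.7 s) with almost no damping of its own, +-0.28 to 0.45 rad at the start, so it does not come to rest by itself. About 160 g.
- hook_tip (a point): Top end of the hook's upturned prong. The hook is a U of 8 mm round bar: shank straight down from the pivot, U bend, then the prong, pointing straight up 70 mm from the shank (centre to centre; its top 48 mm straight). At rest the tip is at the stand's local (-70, 0) mm, 210 mm above the bench, 63 mm above the bend. x: from prong to shank.
- hook_bend (a point): Middle of the hook's flat bottom (46 mm long), mid bar, its lowest point; at rest at the stand's local (-35, 0) mm, 147 mm above the bench. A hung collar's centre comes to rest about 23 mm below it. Axes as the hook.
- rinse_station: Fixed frame of the rinse basket and, on its local +y side, a steel drain pan (inside: local x +-71 mm, y 0 to 176 mm, floor 4 mm above the bench, walls 75 mm high). Origin on the bench below the basket's hinge line; local x is along the hinge line, z up.
- basket_hinge (a point): Middle of the basket's hinge line, 55 mm above the bench at local (0, 0); axes of the rinse station.
- basket (a joint): Tilt of the mesh basket (rad): 0 = level; grows to 1.1 as the handle end is lifted and the spout end, at the hinge by the pan, dips. Falls back to 0 when let go. Basket inside 90 x 150 mm, 50 mm deep, 350 g; smooth guides narrow it to a 78 mm notch in its +y rim, with a spout ramp rising 23 degrees, so slides roll out only beyond about 0.5 rad; 0.9 rad empties it.
- basket_handle (a point): Middle of the basket's handle: a round bar 10 mm thick, 100 mm long along the station's local x, 47 mm clear beyond the basket's rear wall. With the basket level it is at local (0, -235) mm, 115 mm above the bench; it moves on a circle about the hinge line. About 2 to 4 N lift it. Axes as the basket.
- timer_box: Fixed grey box 90 x 90 x 50 mm with the dryer's timer knob on top. Origin at the middle of its underside.
- timer (a joint): Turn of the timer knob (rad), clockwise seen from above: 0 = off, 1.2 = at its stop. A spring (about 0.02 Nm at 0, 0.12 Nm at the stop) turns it back to 0 when let go.
- timer_grip (a point): On the knob's axis at grip height, 75 mm above the bench. The knob has a bar grip 60 mm long, 16 mm wide, its top 14 mm above this point and its foot 16 mm below; at 0 the bar lies along the box's local x. Axes turn with the knob.
- collar1: Aluminium intake collar: a plain ring of 78 mm outer and 54 mm inner diameter (wall 12 mm), 14 mm thick, 90 g, lying flat on the bench. Origin at its centre, z along its axis. All collars are alike; some may be absent.
- collar2: Aluminium intake collar: a plain ring of 78 mm outer and 54 mm inner diameter (wall 12 mm), 14 mm thick, 90 g, lying flat on the bench. Origin at its centre, z along its axis. All collars are alike; some may be absent.
- collar3: Aluminium intake collar: a plain ring of 78 mm outer and 54 mm inner diameter (wall 12 mm), 14 mm thick, 90 g, lying flat on the bench. Origin at its centre, z along its axis. All collars are alike; some may be absent.
- slide1: Brass throttle slide: a solid round cylinder 34 mm in diameter and 62 mm long, 110 g, lying in the basket. Origin at its centre, x along its axis. Some may be absent.
- slide2: Brass throttle slide: a solid round cylinder 34 mm in diameter and 62 mm long, 110 g, lying in the basket. Origin at its centre, x along its axis. Some may be absent.
- slide3: Brass throttle slide: a solid round cylinder 34 mm in diameter and 62 mm long, 110 g, lying in the basket. Origin at its centre, x along its axis. Some may be absent.
- spray_can: Spray can, 66 mm in diameter, 190 mm tall, standing; not part of the job. Origin under its base.
- jar: Glass jar with a lid, 66 mm in diameter, 85 mm tall, standing; not part of the job. Origin under its base.
- screwdriver: Screwdriver 200 mm long lying on the bench; not part of the job. Its own x runs along it, handle to -x.

How it is judged:
On the way, in this order (a step that is already met when the one before it is completed fails the run):
1. the bare hook is steadied: near its rest angle and hardly moving for a full second, with no collar on it (value of joint hook between -0.12 and 0.12 rad and velocity of joint hook between -0.35 and 0.35 rad/s and distance between each of collar1, collar2, collar3 and hook_bend above 0.07 m), for 1 s.
2. with all collars hung, all slides in the pan and the basket level, the timer knob is turned to its stop (distance between each of collar1, collar2, collar3 and hook_bend below 0.06 m and z of each of collar1, collar2, collar3 in the frame of hook_bend below 0 m and y of slide1 in the frame of rinse_station between 0 and 0.176 m and x of slide1 in the frame of rinse_station between -0.072 and 0.072 m and height (world z) of each of slide1, slide2, slide3 below 0.07 m and linear speed of each of slide1, slide2, slide3 below 0.05 m/s and y of slide2 in the frame of rinse_station between 0 and 0.176 m and x of slide2 in the frame of rinse_station between -0.072 and 0.072 m and y of slide3 in the frame of rinse_station between 0 and 0.176 m and x of slide3 in the frame of rinse_station between -0.072 and 0.072 m and value of joint basket below 0.06 rad and value of joint timer above 1.1 rad), for 0.1 s.
At the end, for the whole second after the job is handed in: Each collar hangs on the hook (centre below the hook's lowest point, within 60 mm of it, slower than 0.4 m/s), each slide lies still in the drain pan, the basket is level (0.06 rad) and the knob has sprung back to 0 (0.1 rad) (distance between each of collar1, collar2, collar3 and hook_bend below 0.06 m and z of each of collar1, collar2, collar3 in the frame of hook_bend below 0 m and y of slide1 in the frame of rinse_station between 0 and 0.176 m and x of slide1 in the frame of rinse_station between -0.072 and 0.072 m and height (world z) of each of slide1, slide2, slide3 below 0.07 m and linear speed of each of slide1, slide2, slide3 below 0.05 m/s and y of slide2 in the frame of rinse_station between 0 and 0.176 m and x of slide2 in the frame of rinse_station between -0.072 and 0.072 m and y of slide3 in the frame of rinse_station between 0 and 0.176 m and x of slide3 in the frame of rinse_station between -0.072 and 0.072 m and value of joint basket below 0.06 rad and value of joint timer below 0.1 rad and linear speed of each of collar1, collar2, collar3 below 0.4 m/s); the robot touches nothing.
It fails at once if the spray can is shifted more than 30 mm (distance of spray_can from where it was at the start of the episode above 0.03 m).
It fails at once if the jar is shifted more than 30 mm (distance of jar from where it was at the start of the episode above 0.03 m).
It fails at once if the screwdriver is shifted more than 30 mm (distance of screwdriver from where it was at the start of the episode above 0.03 m).
It fails at once if the spray can is tipped over (angle between spray_can's own z axis and vertical above 0.5 rad).
It fails at once if the jar is tipped over (angle between jar's own z axis and vertical above 0.5 rad).
Of collar1, collar2, collar3 only 2 to 3 are there at a start; the rules pass over those that are not, and their reading is None.
Of slide1, slide2, slide3 only 1 to 3 are there at a start; the rules pass over those that are not, and their reading is None.
At some moment in a run one of collar1, collar2, collar3 may be knocked a few centimetres aside while the robot is not near it.
Once in a run the grip may slacken for a moment while it holds something.
It also fails if it takes over 210 s, if anything falls off the work surface, if the arm or the gripper's body presses on something with over 40 N, if the wrist force passes 120 N, or if a joint passes its speed limit or range.

### The arm

A 7-joint arm with a two-finger parallel gripper is mounted at the origin on the work surface. World frame = base frame: x ahead of the robot, y to its left, z up, the work surface at z = 0. Lengths are in m, angles in rad, forces in N, time in s.
With the tool pointing down it reaches from about 0.4 to 0.9 m from the base axis. Payload 5.5 kg.
Tool frame: the origin (TCP) lies midway between the tips of the shut fingers; the grasp point (between the pads) lies 19 mm behind it (manip.grip_depth is the distance from the TCP to the grasp point, in m); z points along the fingers, y is the line along which they close (so a half turn about z gives the same grasp; the last joint's range is limited). The gripper opens to 92 mm and grips with 3 to 60 N. Pads are 19 mm wide; open, the fingers measure 130 mm over their backs; the gripper's body (75 mm by 190 mm) begins 47 mm behind the grasp point.
Start: joints at [1.489, 0.501, -0.427, 1.55, 0.221, 1.138, -0.21], TCP at [0.22, -0.612, 0.227] pointing down, gripper open.
Joint ranges: [-2.88, 2.88], [-0.31, 2.03], [-1.54, 1.56], [0.2, 2.42], [-1.41, 4.55], [0.19, 2.02], [-2.57, 2.57]. Speed limits (rad/s): [2.57, 2.57, 3.14, 3.14, 3.14, 3.14, 3.14].

### API

Orientations are given as a unit quaternion [x, y, z, w].
In Python, from bench import manip, effector, viewer gives the robot as it stands. Calls block until the motion is done:
- manip.move_pose(position, orientation): joint-space move of the TCP to a pose.
- manip.servo_line(position, ori=None, vel=0.15): straight line of the TCP; ori=None keeps the orientation; vel is the mean speed in m/s.
- manip.movej(angles): joint-space move.
- effector.open_jaws() and effector.close(f_grip=None): open the fingers fully, or close them until they stop; f_grip is the grip in N (None keeps the last).
- manip.sleep(seconds).
- manip.solve_ik(position, orientation): joint angles nearest the present ones, or None.
- viewer.get_image(name): name is "scene" or "top" or "wrist"; returns the picture (480x640x3 uint8, red, green, blue); there is no depth.
- viewer.get_calibration(name): a dict with "vfov" (degrees; the focal length in pixels is half the picture's height over the tangent of half this angle, whatever the lens; pixels are square), "cx", "cy" (the principal point, pixels), "eye" and "attitude" of the camera in the world. Camera axes: x right, y down, z forward; pixel columns grow to the right and rows downward; lengths in m; the calibration is good to about 2 mm. A picture is of the moment at which its call begins: read the wrist's pose just before it. get_calibration takes no time and is no camera call; for the wrist camera it gives the pose at the moment of the call.
A pose or a line that the arm cannot do raises manip.PlanningError and nothing moves.
- manip.hand_in(): hands the job in; it is judged then, once.
Readings, each from a call of its own:
- manip.current_clock(): time.
- manip.current_q(): joint angles.
- manip.current_joint_velocities(): joint speeds.
- manip.current_tau(): joint torques, N m.
- manip.current_tool_pos(): TCP position.
- manip.current_tcp_rot(): TCP orientation.
- manip.current_force(): force on the tool from outside, world axes, zero at the start.
- manip.current_wrist_torque(): the same for the moment, N m.
- manip.current_finger_gap(): finger opening in m.
- manip.current_gripper_force(): force on a finger pad.
Only numpy, scipy, OpenCV 4.12 (cv2) and the standard library are available. Lean on these libraries where they do the work, as an engineer would, in place of code of your own. Each camera call takes 0.05 s, during which the arm holds its last target. There are 200 camera calls.

## Working session

There is one attempt and no reset: what is moved stays moved. The work goes in short steps, each a Python script; the robot and the scene stay as the last script left them, time stands still between calls to the robot, and variables do not carry over. Pictures are saved under pics/ and viewed, at most 19 in all, crops included, and the job is handed in when it is done.

```bash
ls; mkdir -p pics; python3 - <<'E'
from bench import manip, effector, viewer
import cv2
for n in ("scene","top"):
    im=viewer.get_image(n); cv2.imwrite(f"pics/{n}0.png",im[:,:,::-1])
    print(n,viewer.get_calibration(n))
print(viewer.get_calibration("wrist"),manip.current_tool_pos(),manip.current_tcp_rot(),manip.current_clock(),manip.grip_depth)
E
```

```text
bench.py
pics
scene {'vfov': 52.31254789062216, 'cx': 310.2713978576976, 'cy': 232.37142386304654, 'eye': array([ 1.06436384, -0.00980306,  1.10328374]), 'attitude': array([ 0.69151418,  0.66986159, -0.18678517, -0.19546072])}
top {'vfov': 46.785749200798776, 'cx': 303.0808125730832, 'cy': 239.5650681194868, 'eye': array([ 0.31476999, -0.00415362,  1.33861224]), 'attitude': array([-0.6999415 ,  0.70933515, -0.05135485,  0.06548458])}
{'vfov': 58.698390027248585, 'cx': 312.2186369021956, 'cy': 239.58445966246046, 'eye': array([ 0.28073818, -0.58946191,  0.38370438]), 'attitude': array([ 0.81153442, -0.57062556, -0.07343405,  0.1020088 ])} [ 0.21945029 -0.61117073  0.22578576] [ 9.85171470e-01  1.71570396e-01 -1.22897990e-04 -8.70999756e-04] 0.1 0.0188
```

View pics/scene0.png

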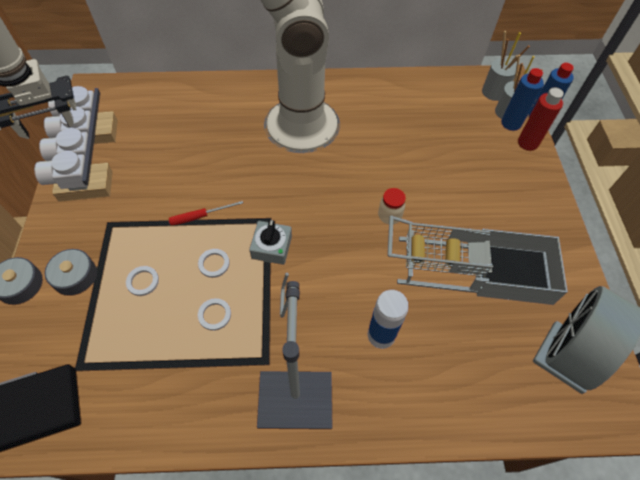

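View pics/top0.png

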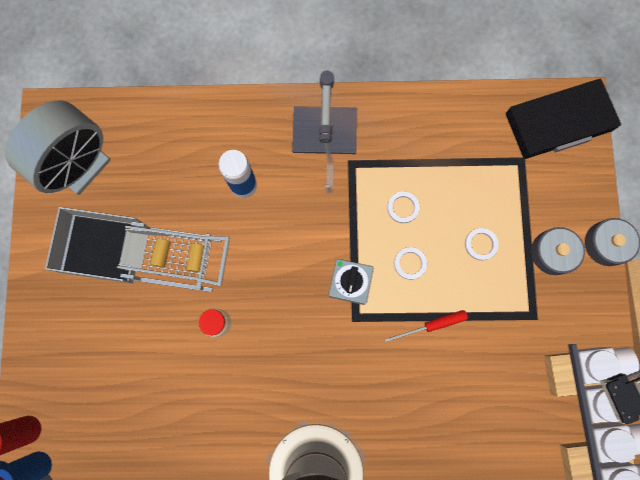

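```bash
cat > h.py <<'E'
from bench import manip, effector, viewer
import numpy as np, cv2
from scipy.spatial.transform import Rotation as R
def snap(n):
    c=viewer.get_calibration(n); return viewer.get_image(n),c
def ray(c,u,v):
    f=240/np.tan(np.radians(c["vfov"]/2))
    d=R.from_quat(c["attitude"]).apply([(u-c["cx"])/f,(v-c["cy"])/f,1]); return np.array(c["eye"]),d/np.linalg.norm(d)
def plane(c,u,v,z):
    e,d=ray(c,u,v); return e+d*(z-e[2])/d[2]
def tri(r1,r2):
    (a,d),(b,e)=r1,r2
    s=np.linalg.lstsq(np.c_[d,-e],b-a,rcond=None)[0]
    p,q=a+s[0]*d,b+s[1]*e; return (p+q)/2,np.linalg.norm(p-q)
def down(yaw,tilt=0):  # tool z down, tool y (closing) at world angle yaw
    y=np.array([np.cos(yaw),np.sin(yaw),0]); z=np.array([0,0,-1.]); return R.from_matrix(np.c_[np.cross(y,z),y,z]).as_quat()
def collars(im,c,name="top"):
    hsv=cv2.cvtColor(im,cv2.COLOR_RGB2HSV)
    m=((hsv[...,1]<45)&(hsv[...,2]>150)).astype(np.uint8)
    cs,h=cv2.findContours(m,cv2.RETR_CCOMP,cv2.CHAIN_APPROX_NONE); out=[]
    for i,k in enumerate(cs):
        if h[0][i][2]>=0 and cv2.contourArea(k)>250:
            P=np.array([plane(c,u,v,.014)[:2] for u,v in k[:,0]])
            (ctr,r)=cv2.minEnclosingCircle(P.astype(np.float32)); out.append((np.round(ctr,4),round(2*r,4)))
    return out
E
python3 - <<'E'
from h import *
im,c=snap("top"); print(collars(im,c))
im2,c2=snap("scene"); print(collars(im2,c2))
a=cv2.resize(im[60:210,270:370],None,fx=4,fy=4,interpolation=cv2.INTER_CUBIC)
b=cv2.resize(im2[200:350,240:340],None,fx=4,fy=4,interpolation=cv2.INTER_CUBIC)
cv2.imwrite("pics/hook.png",np.hstack([a,b])[:,:,::-1])
a=cv2.resize(im[190:310,30:240],None,fx=3.8,fy=3.8,interpolation=cv2.INTER_CUBIC)
cv2.imwrite("pics/bt.png",a[:,:,::-1])
b=cv2.resize(im2[170:310,370:570],None,fx=4,fy=4,interpolation=cv2.INTER_CUBIC)
cv2.imwrite("pics/bs.png",b[:,:,::-1])
E
```

```text
[(array([ 0.0601, -0.6848]), 0.1184), (array([ 0.0061, -0.0005]), 0.2088), (array([ 0.1422, -0.6573]), 0.094), (array([ 0.2328, -0.6797]), 0.1399), (array([ 0.4336, -0.0923]), 0.122), (array([ 0.4758, -0.2346]), 0.0791), (array([ 0.5032, -0.5958]), 0.1021), (array([ 0.5193, -0.4074]), 0.0793), (array([0.5043, 0.3368]), 0.2758), (array([ 0.5233, -0.729 ]), 0.1019), (array([ 0.613 , -0.2237]), 0.079), (array([0.7245, 0.1954]), 0.0837), (array([ 0.7254, -0.7991]), 0.3724), (array([ 0.7698, -0.0177]), 1.8297)]
[(array([ 0.6178, -0.2194]), 0.0797), (array([ 0.5233, -0.4033]), 0.0796), (array([ 0.4788, -0.2318]), 0.0784), (array([ 0.0137, -0.6843]), 0.3705)]
```

View pics/hook.png

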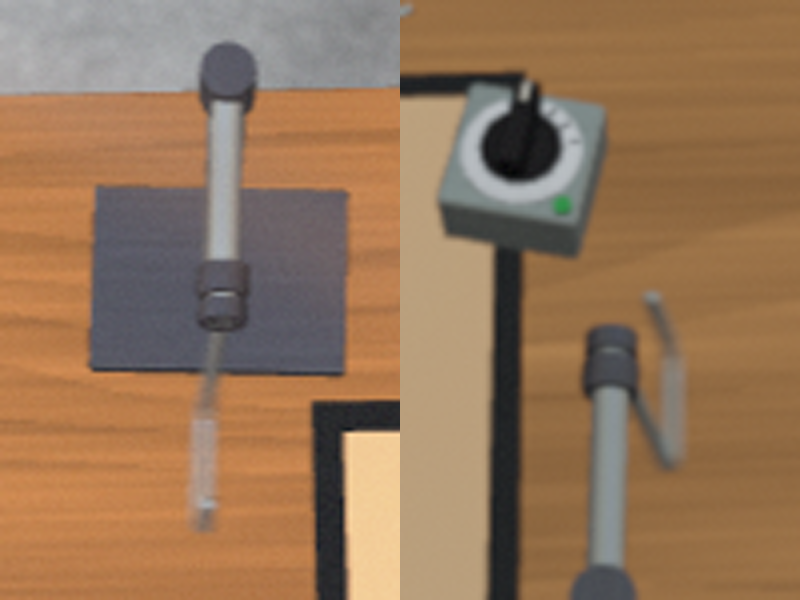

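View pics/bt.png

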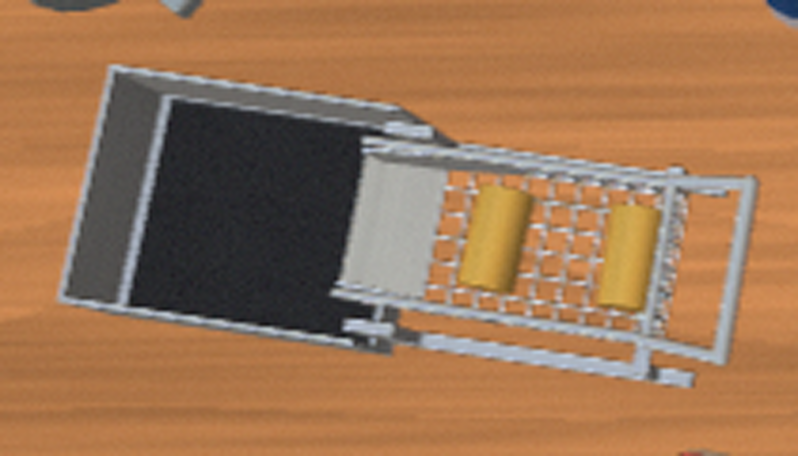

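View pics/bs.png

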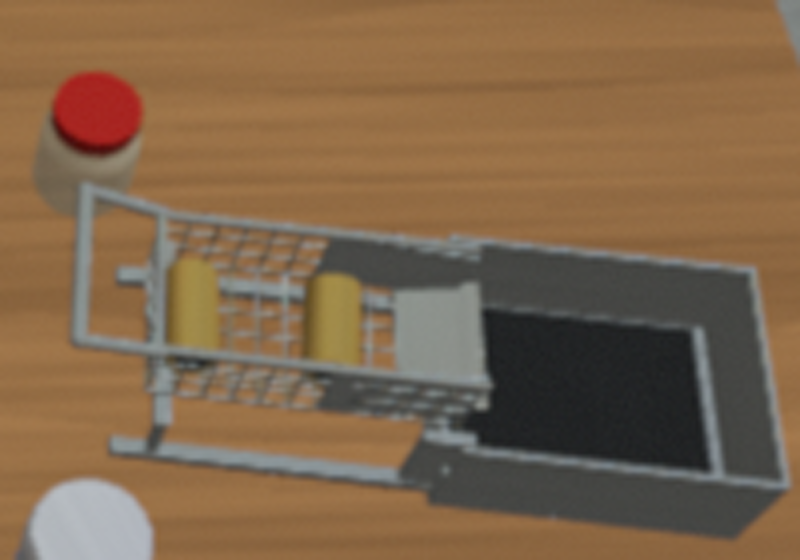

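```bash
python3 - <<'E'
from h import *
T=viewer.get_calibration("top");S=viewer.get_calibration("scene")
t=lambda u,v,ox,oy,k:ray(T,ox+u/k,oy+v/k)
s=lambda u,v,ox,oy,k:ray(S,ox+u/k,oy+v/k)
print("handle far",tri(t(750,180,30,190,3.8),s(80,340,370,170,4)))
print("handle near",tri(t(722,358,30,190,3.8),s(85,188,370,170,4)))
print("post",tri(t(228,65,270,60,4),s(205,590,240,200,4)))
print("bar end",tri(t(222,322,270,60,4),s(211,335,240,200,4)))
print("bar mid",tri(t(221,293,270,60,4),s(211,352,240,200,4)))
print("tip",plane(T,270+205/4,60+518/4,.207),plane(S,240+252/4,200+297/4,.207))
im,c=snap("top"); hsv=cv2.cvtColor(im,cv2.COLOR_RGB2HSV)
# pan rim corners at z=.075+.004
for p in [(112,68),(62,298),(390,348),(398,106)]:
    print("pan",plane(T,30+p[0]/3.8,190+p[1]/3.8,.077))
cv2.imwrite("pics/knob.png",cv2.resize(im[250:314,320:384],None,fx=8,fy=8,interpolation=cv2.INTER_CUBIC)[:,:,::-1])
print("base plate",[plane(T,270+u/4,60+v/4,.005) for u,v in [(95,187),(345,190),(343,373),(93,369)]])
E
```

```text
handle far (array([0.52756301, 0.19258721, 0.11234482]), np.float64(0.006094813509219155))
handle near (array([0.42242445, 0.20812345, 0.11119199]), np.float64(0.006271983745403737))
post (array([ 0.80764608, -0.03252434,  0.32095698]), np.float64(0.00542153887175705))
bar end (array([ 0.6834569, -0.0282662,  0.3014966]), np.float64(0.0042814831107414845))
bar mid (array([ 0.69543988, -0.02804099,  0.30918929]), np.float64(0.003908898415565565))
tip [ 0.60979884 -0.02192931  0.207     ] [ 0.61791048 -0.00683635  0.207     ]
pan [0.60969727 0.59166199 0.077     ]
pan [0.4670081  0.61355509 0.077     ]
pan [0.43387197 0.41176135 0.077     ]
pan [0.58285584 0.41266489 0.077     ]
base plate [array([0.87995991, 0.04102922, 0.005     ]), array([ 0.87470978, -0.11733096,  0.005     ]), array([ 0.75416024, -0.11278851,  0.005     ]), array([0.75966288, 0.04334326, 0.005     ])]
```

View pics/knob.png

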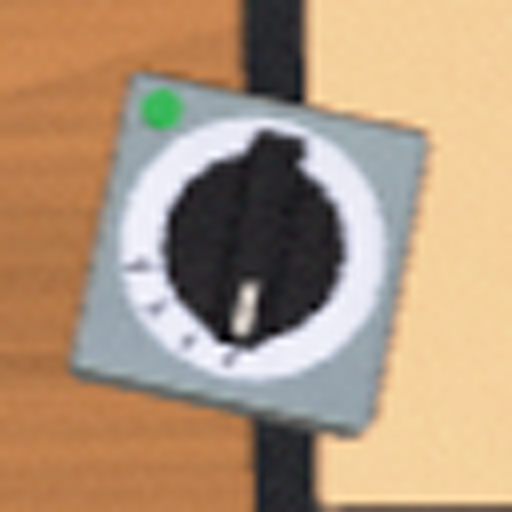

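```bash
cat >> h.py <<'E'
YH=-0.034; TIP=np.array([.618,-.0265])
def go(x,y,z,yaw): manip.move_pose([x,y,z],down(yaw))
def line(x,y,z,v=.15,ori=None): manip.servo_line([x,y,z],ori,v)
E
python3 - <<'E'
from h import *
q=down(np.pi/2+YH)
for p in [(.45,-.1,.3),(.618,-.0265,.3),(.618,-.0265,.185)]: print(manip.solve_ik(p,q))
go(.45,-.1,.3,np.pi/2+YH)
line(TIP[0],TIP[1],.27)
print(manip.current_clock(),manip.current_force())
line(TIP[0],TIP[1],.187,.06)
print(manip.current_force(),manip.current_tool_pos())
effector.close(4)
print(manip.current_finger_gap(),manip.current_gripper_force(),manip.current_force())
manip.sleep(1.6)
im,c=snap("top"); im2,c=snap("scene")
a=cv2.resize(im[60:210,270:370],None,fx=4,fy=4,interpolation=cv2.INTER_CUBIC)
b=cv2.resize(im2[200:350,240:340],None,fx=4,fy=4,interpolation=cv2.INTER_CUBIC)
cv2.imwrite("pics/hook2.png",np.hstack([a,b])[:,:,::-1]); print(manip.current_clock())
E
```

```text
[ 1.2869953   0.20180019 -1.24561599  1.89618532  0.20623805  1.18762408
  1.50637462]
[ 0.78217574  0.62056223 -1.18670876  1.53259285  0.5808928   1.38303389
  1.08732292]
[ 0.70695516  0.68089397 -1.03120072  1.66045266  0.62728433  1.1683226
  1.05292235]
3.675 [-0.71581677  0.3421022   0.31369005]
[-0.97006069  0.24597166 -0.70154636] [ 0.61829487 -0.02641227  0.18746069]
0.007860303520608198 3.9991816878318787 [-1.25560804  0.42903364 -1.33441957]
8.1667
```

View pics/hook2.png

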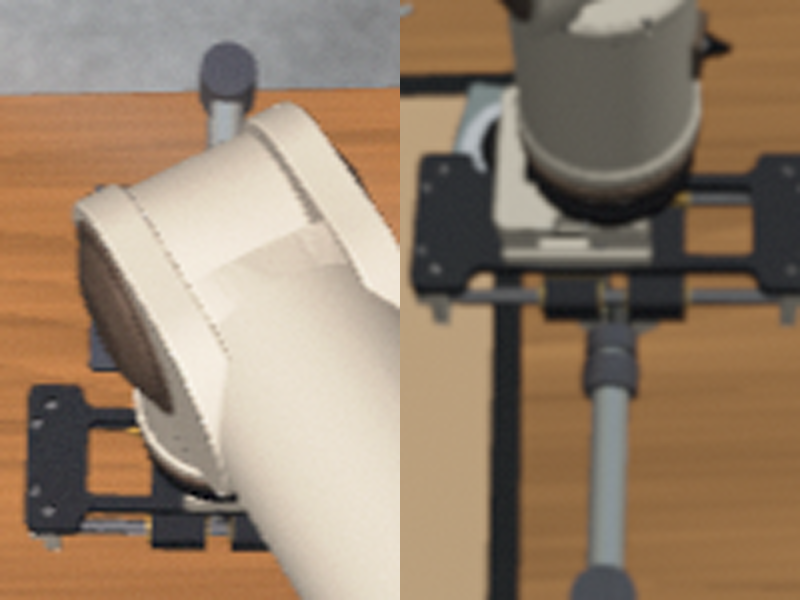

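```bash
cat >> h.py <<'E'
def tipmeas(n=6):
    r=[]
    for _ in range(n):
        im,c=snap("top"); h=cv2.cvtColor(im,cv2.COLOR_RGB2HSV)[160:205,300:352]
        v,u=np.nonzero((h[...,1]<110)&(h[...,2]>105))
        if len(u)<5: r.append([np.nan]*3); continue
        k=v>v.max()-4
        r.append(plane(c,300+u[k].mean(),160+v.max()-1,.207)[:2].tolist()+[len(u)]); manip.sleep(.07)
    return np.round(r,4)
E
python3 - <<'E'
from h import *
effector.open_jaws()
line(TIP[0],TIP[1],.30,.1)
go(.42,-.25,.3,np.pi/2+YH)
print(tipmeas()); 
im,c=snap("top"); print(collars(im,c)[-9:])
im2,c2=snap("scene")
a=cv2.resize(im[60:210,270:370],None,fx=4,fy=4,interpolation=cv2.INTER_CUBIC)
b=cv2.resize(im2[200:350,240:340],None,fx=4,fy=4,interpolation=cv2.INTER_CUBIC)
cv2.imwrite("pics/hook3.png",np.hstack([a,b])[:,:,::-1])
print(manip.current_clock())
E
```

```text
[[ 6.043e-01 -2.700e-02  1.280e+02]
 [ 6.043e-01 -2.630e-02  1.330e+02]
 [ 6.043e-01 -2.590e-02  1.260e+02]
 [ 6.044e-01 -2.400e-02  1.350e+02]
 [ 6.044e-01 -2.390e-02  1.340e+02]
 [ 6.043e-01 -2.590e-02  1.250e+02]]
[(array([ 0.2328, -0.6797]), 0.1401), (array([ 0.4336, -0.0923]), 0.122), (array([0.5053, 0.3361]), 0.2759), (array([ 0.5233, -0.7291]), 0.102), (array([ 0.2974, -0.4484]), 0.6546), (array([ 0.613 , -0.2237]), 0.079), (array([0.7245, 0.1954]), 0.0837), (array([ 0.7253, -0.8041]), 0.3732), (array([ 0.7642, -0.0162]), 1.8371)]
12.7583
```

View pics/hook3.png

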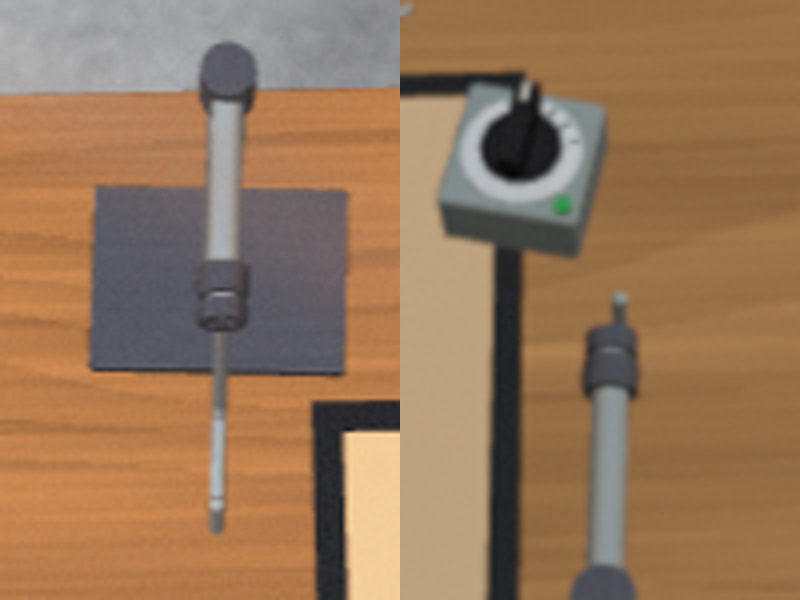

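```bash
cat >> h.py <<'E'
def pick(p,yaw=np.pi/2+YH,f=30):
    go(p[0],p[1],.12,yaw); line(p[0],p[1],.004,.12); effector.close(f)
    print("grip",manip.current_finger_gap(),manip.current_gripper_force(),manip.current_tool_pos())
    line(p[0],p[1],.29,.2); print("lift",manip.current_finger_gap(),manip.current_force())
E
python3 - <<'E'
from h import *
T=viewer.get_calibration("top");S=viewer.get_calibration("scene")
print(tri(ray(T,270+217/4,60+508/4),ray(S,240+220/4,200+298/4)))
print(manip.solve_ik([.6155,-.2215,.004],down(np.pi/2+YH)))
pick((.6155,-.2215))
print(manip.current_clock())
E
```

```text
(array([ 0.61608381, -0.02580843,  0.20330302]), np.float64(0.005173278070899853))
[ 0.86285066  0.92510647 -0.83080379  1.65400502  0.81587621  0.94383229
  1.25936329]
grip 0.07685206195444454 30.000811843201518 [ 0.61600691 -0.22181049  0.00478199]
lift 0.07679050472739751 [ 0.28136563  1.10716255 -1.48683154]
16.9
```

```bash
python3 - <<'E'
from h import *
im,c=snap("wrist"); cv2.imwrite("pics/w1.png",im[:,:,::-1])
E
```

```text
(no output)
```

View pics/w1.png

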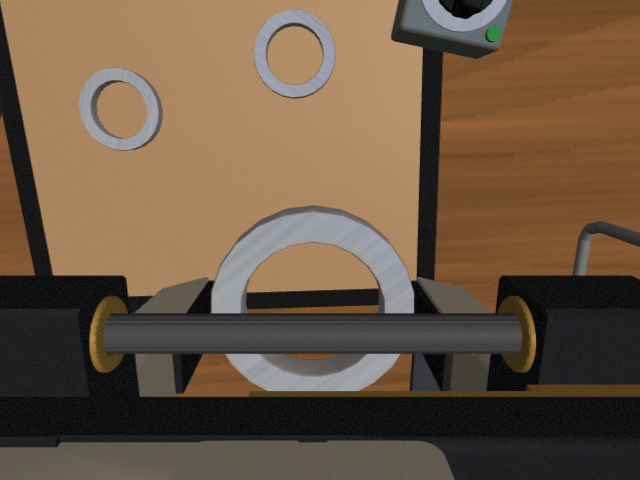

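```bash
cat >> h.py <<'E'
def hang(x=.617,y=-.026,zl=.166):
    line(x,y,.29,.2); print("over",manip.current_finger_gap(),manip.current_force())
    line(x,y,zl,.08); print("low",manip.current_finger_gap(),manip.current_force())
    effector.open_jaws(); manip.sleep(.5); print(manip.current_force())
    line(x,y,.30,.12)
E
python3 - <<'E'
from h import *
hang()
go(.40,-.12,.3,np.pi/2+YH)
im,c=snap("scene"); im2,c2=snap("top")
print(collars(im,c),collars(im2,c2)[-6:])
b=cv2.resize(im[150:390,130:390],None,fx=2.4,fy=2.4,interpolation=cv2.INTER_CUBIC)
cv2.imwrite("pics/s4.png",b[:,:,::-1]); print(manip.current_clock())
E
```

```text
over 0.07694140016291559 [ 0.729259   -0.23598634 -0.37636083]
low 0.07705549962184616 [ 0.42476841 -0.45849848 -1.24349685]
[-0.22516082  0.22696381 -0.28501084]
[(array([0.9686, 0.6075]), 0.1262), (array([ 0.5234, -0.4031]), 0.08), (array([ 0.4791, -0.2308]), 0.0801), (array([ 0.0149, -0.6891]), 0.3713)] [(array([0.5043, 0.3368]), 0.2758), (array([ 0.5233, -0.729 ]), 0.1019), (array([ 0.2639, -0.1202]), 0.7084), (array([ 0.6799, -0.0341]), 0.0856), (array([ 0.7218, -0.7814]), 0.3639), (array([ 0.7214, -0.0448]), 1.8238)]
23.2417
```

View pics/s4.png

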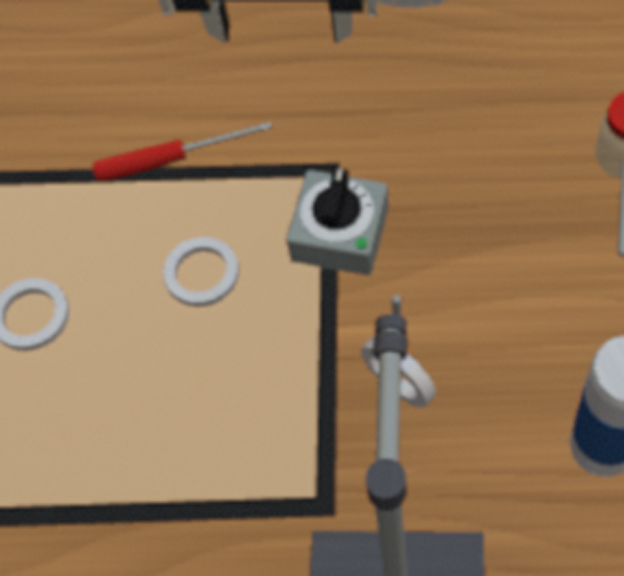

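```bash
python3 - <<'E'
from h import *
print(tipmeas(6))
pick((.4775,-.2328),yaw=.3)
go(.56,-.12,.30,np.pi/2+YH)
print(manip.current_finger_gap(),manip.current_tool_pos(),manip.current_clock())
im,c=snap("wrist"); cv2.imwrite("pics/w2.png",im[:,:,::-1])
hang()
im,c=snap("wrist"); im=cv2.resize(im,None,fx=.6,fy=.6)
go(.40,-.12,.3,np.pi/2+YH)
print(tipmeas(4))
i2,c2=snap("scene"); i3,c3=snap("top"); print(collars(i2,c2),[k for k in collars(i3,c3) if abs(k[1]-.079)<.004])
z=lambda a,k:cv2.resize(a,None,fx=k,fy=k,interpolation=cv2.INTER_CUBIC)
cv2.imwrite("pics/h5.png",np.hstack([z(i2[260:360,250:350],3.84),im[:, :] if 0 else z(i3[110:210,275:375],3.84)])[:,:,::-1]); print(manip.current_clock())
E
```

```text
[[ 5.976e-01 -4.400e-02  4.670e+02]
 [ 5.976e-01 -4.370e-02  4.660e+02]
 [ 5.976e-01 -4.370e-02  4.660e+02]
 [ 5.976e-01 -4.400e-02  4.640e+02]
 [ 5.976e-01 -4.400e-02  4.660e+02]
 [ 5.976e-01 -4.420e-02  4.620e+02]]
grip 0.07709520058143733 30.000880463048816 [ 0.47786609 -0.23316526  0.00458683]
lift 0.07620021775609136 [-0.14009108 -0.22242893 -0.51661836]
0.0765397530913715 [ 0.55949747 -0.12064179  0.29910162] 29.2417
over 0.07645083999705604 [ 0.15517611 -0.53398038 -0.65682949]
low 0.07687724392385176 [-0.62913763 -0.19916509  0.36877523]
[-0.00894855  0.45788404 -0.23573808]
[[ 6.018e-01 -4.690e-02  7.070e+02]
 [ 6.018e-01 -4.560e-02  7.300e+02]
 [ 6.022e-01 -2.750e-02  7.620e+02]
 [ 6.025e-01 -5.100e-03  6.860e+02]]
[(array([0.9686, 0.6075]), 0.1262), (array([ 0.5234, -0.4031]), 0.08), (array([ 0.0149, -0.6891]), 0.3713)] [(array([ 0.5193, -0.4074]), 0.0793)]
35.5167
```

View pics/h5.png

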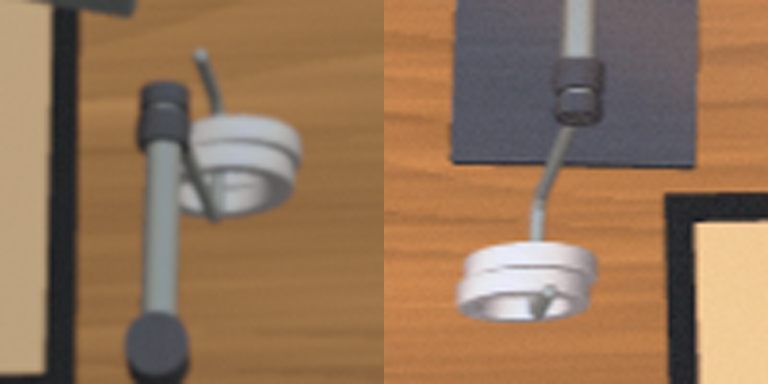

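```bash
python3 - <<'E'
from h import *
pick((.5215,-.4053))
i2,c2=snap("scene"); r=[snap("top")[0][110:210,275:375] for _ in range(4) if manip.sleep(.12) is None]
z=lambda a,k:cv2.resize(a,None,fx=k,fy=k,interpolation=cv2.INTER_CUBIC)
cv2.imwrite("pics/h6.png",np.hstack([z(i2[260:360,250:350],3.2),z(r[0],2.4)[:,:].repeat(1,0) if 0 else z(r[0],3.2)])[:,:,::-1])
d=[np.abs(a.astype(int)-r[0]).max() for a in r]; print(d,manip.current_finger_gap(),manip.current_clock())
E
```

```text
grip 0.07756115503743574 30.001012533903122 [ 0.5219705  -0.40587983  0.00489913]
lift 0.0775580194013881 [ 0.10486408 -0.23430538 -2.61923665]Traceback (most recent call last):
  File "<stdin>", line 5, in <module>
IndexError: list index out of range
```

```bash
cat >> h.py <<'E'
z_=lambda a,k:cv2.resize(a,None,fx=k,fy=k,interpolation=cv2.INTER_CUBIC)
def hooklook(fn):
    i2,_=snap("scene"); r=[]
    for _ in range(5): r.append(snap("top")[0][110:210,275:375].astype(int)); manip.sleep(.1)
    cv2.imwrite(fn,np.hstack([z_(i2[260:360,250:350],3.9),z_(r[0].astype(np.uint8),3.9)])[:,:,::-1])
    print("swing",[int((np.abs(a-r[0]).max(2)>40).sum()) for a in r],manip.current_finger_gap(),manip.current_clock())
E
python3 -c "
from h import *
hooklook('pics/h6.png')"
```

```text
swing [0, 884, 1157, 921, 35] 0.07726363883582638 41.275
```

View pics/h6.png

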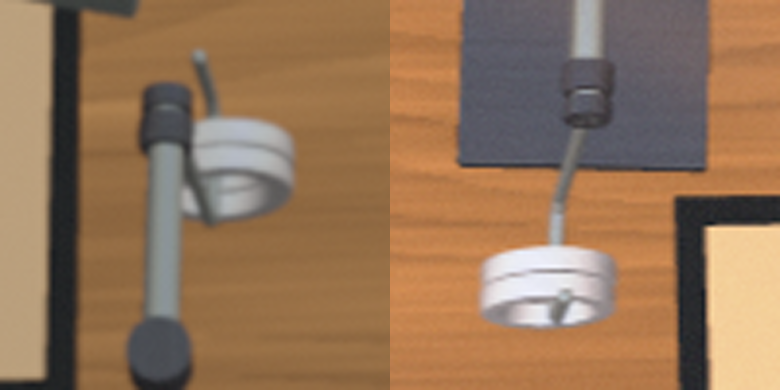

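```bash
python3 - <<'E'
from h import *
go(.56,-.14,.30,np.pi/2+YH); print(manip.current_finger_gap())
line(.617,-.026,.29,.2)
line(.617,-.026,.170,.08); print(manip.current_finger_gap(),manip.current_force())
effector.open_jaws(); manip.sleep(.5)
line(.617,-.026,.194,.1)
effector.close(4); print(manip.current_finger_gap()); manip.sleep(1)
effector.open_jaws(); line(.617,-.026,.3,.1)
go(.40,-.12,.3,np.pi/2+YH)
hooklook('pics/h7.png')
i2,c2=snap("scene"); print(collars(i2,c2))
E
```

```text
0.07744651479664243
0.07753910299540134 [-0.09020037 -0.32793246 -1.06162538]
0.007602757509498408
swing [0, 0, 65, 290, 285] 0.09187084714910153 52.725
[(array([0.9684, 0.6079]), 0.1253), (array([ 0.0149, -0.6891]), 0.3713)]
```

View pics/h7.png

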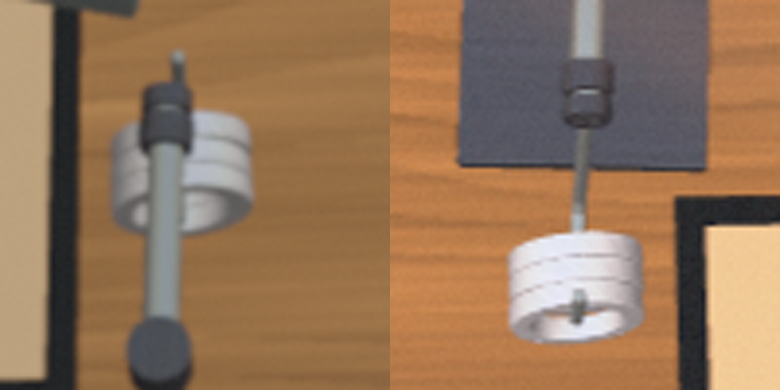

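```bash
cat >> h.py <<'E'
SY=-.15; LX=np.array([np.cos(SY),np.sin(SY),0]); LY=np.array([-np.sin(SY),np.cos(SY),0]); Z=np.array([0,0,1.])
HH=np.array([.475,.2003,.115]); HG=HH+.235*LY-.06*Z
def bori(th,s):
    z=-np.cos(th)*Z+np.sin(th)*LY; x=s*LX; return R.from_matrix(np.c_[x,np.cross(z,x),z])
def bpose(a,th,s,back=0):  # basket tilt a, tool tilt th
    r=HH-HG; y0,z0=r@LY,r[2]; c,si=np.cos(a),np.sin(a)
    p=HG+(y0*c+z0*si)*LY+(z0*c-y0*si)*Z
    o=bori(th,s); return p+o.as_matrix()[:,2]*(manip.grip_depth-back),o.as_quat()
E
python3 - <<'E'
from h import *
T=viewer.get_calibration("top"); print("stack",plane(T,322.4,183.8,.125))
f=240/np.tan(np.radians(T["vfov"]/2))
for n,p in [("mid",HH),("handle end",HH+.05*LX),("other",HH-.05*LX),("jar?",None)]:
    if p is not None:
        q=R.from_quat(T["attitude"]).inv().apply(p-T["eye"]); print(n,T["cx"]+f*q[0]/q[2],T["cy"]+f*q[1]/q[2])
print("jar",plane(T,212,322,.085),"can",plane(T,234,163,.19))
for s in (1,-1):
  for th in (.6,.8,1.0):
    print(s,th,[None if (q:=manip.solve_ik(*bpose(a,th,s,b))) is None else np.round(q,2).tolist() for a,b in [(0,.1),(0,0),(.5,0),(1.0,0)]])
E
```

```text
stack [ 0.64435768 -0.02603282  0.125     ]
mid 222.10143075289318 260.3465174459592
handle end 225.69581991184384 238.43382284065484
other 218.46020586691523 282.5447395602728
jar [0.33985074 0.22630579 0.085     ] can [0.67620455 0.16469058 0.19      ]
1 0.6 [[-0.99, 0.69, 1.36, 2.19, -1.29, 1.42, -0.68], [-0.81, 0.62, 0.9, 2.21, -1.39, 1.09, -0.67], [-1.23, 0.66, 1.36, 2.13, -1.35, 1.33, -0.93], [-1.42, 0.57, 1.37, 1.99, -1.27, 1.24, -1.24]]
1 0.8 [[-0.69, 0.68, 1.13, 2.21, -1.36, 1.51, -0.48], [-0.16, 0.53, 0.24, 2.22, -1.36, 0.94, -0.53], [-0.84, 0.44, 0.91, 2.18, -1.37, 1.17, -0.79], [-1.06, 0.35, 0.91, 2.07, -1.32, 1.05, -1.09]]
1 1.0 [[-0.24, 0.65, 0.68, 2.2, -1.35, 1.46, -0.34], [0.12, 0.64, 0.01, 2.2, -1.4, 1.03, -0.35], [-0.01, 0.41, 0.01, 2.2, -1.37, 1.02, -0.64], [-0.03, 0.32, -0.21, 2.12, -1.37, 0.87, -0.89]]
-1 0.6 [[0.82, 0.39, -0.89, 2.14, -0.47, 0.7, 1.75], [0.68, 0.62, -0.91, 2.17, -0.26, 0.42, 1.56], [0.63, 0.41, -0.98, 2.08, -0.38, 0.6, 1.44], [0.49, 0.41, -1.07, 1.93, -0.2, 0.64, 1.08]]
-1 0.8 [[0.9, 0.5, -0.82, 2.17, -0.69, 0.73, 2.11], [0.8, 0.74, -0.91, 2.19, -0.59, 0.43, 2.02], [0.72, 0.48, -0.96, 2.14, -0.72, 0.58, 1.88], [0.57, 0.43, -1.04, 2.03, -0.63, 0.56, 1.56]]
-1 1.0 [[0.94, 0.66, -0.73, 2.16, -0.82, 0.82, 2.39], [0.85, 0.86, -0.85, 2.18, -0.86, 0.53, 2.41], [0.78, 0.6, -0.93, 2.17, -0.99, 0.63, 2.25], [0.65, 0.53, -1.05, 2.1, -1.0, 0.54, 2.02]]
```

```bash
python3 - <<'E'
from h import *
s,th=-1,.8
p,o=bpose(0,th,s,.11); manip.move_pose((p+[0,0,.08]).tolist(),o); manip.servo_line(p.tolist(),None,.15)
f0=manip.current_force(); p,o=bpose(0,th,s); manip.servo_line(p.tolist(),None,.08)
print(manip.current_force()-f0,manip.current_tool_pos()-p)
im,c=snap("scene"); cv2.imwrite("pics/b8.png",z_(im[120:320,300:560],2.6)[:,:,::-1])
im,c=snap("wrist"); cv2.imwrite("pics/w8.png",im[:,:,::-1]); print(manip.current_clock())
E
```

```text
[-1.46956523  0.06303201  0.00321914] [ 0.00033468 -0.00042337  0.00014345]
56.0833
```

View pics/w8.png

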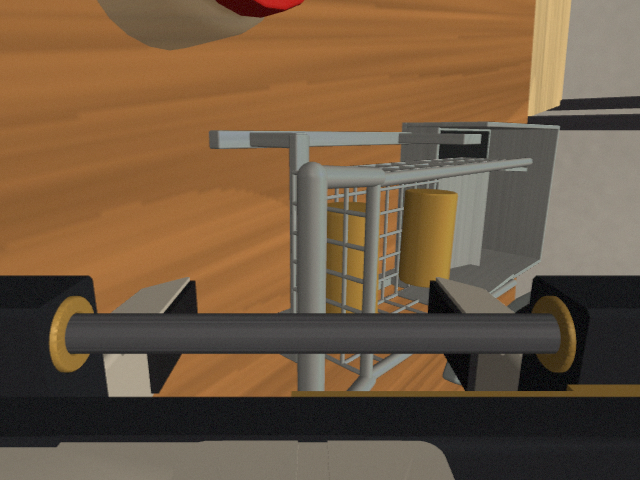

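```bash
python3 - <<'E'
from h import *
s,th=-1,.8
effector.close(35); print(manip.current_finger_gap(),manip.current_force())
for a in np.linspace(.125,1.0,8):
    manip.servo_line(bpose(a,th,s)[0].tolist(),None,.12); g=manip.current_finger_gap(); print(round(a,2),round(g,4),np.round(manip.current_force(),1))
    if g<.008 or g>.013: break
manip.sleep(1.5)
i1,_=snap("top"); i2,_=snap("scene")
cv2.imwrite("pics/b9.png",np.hstack([z_(i1[180:310,30:230],1.95),z_(i2[170:310,380:580],1.95)[:254]] if 0 else [cv2.resize(i1[170:320,30:230],(400,300)),cv2.resize(i2[170:320,380:580],(400,300))])[:,:,::-1]); print(manip.current_clock())
E
```

```text
0.008934063935208458 [ 0.37438251 -0.0739653  -2.87913192]
0.12 0.009 [ 0.2  0.7 -3. ]
0.25 0.009 [ 1.3 -1.9 -1.4]
0.38 0.0086 [ 1.8 -2.4 -0.1]
0.5 0.0089 [ 2.7 -4.5  0.5]
0.62 0.0091 [ 2.4 -4.9  2.6]
0.75 0.0086 [ 4.2 -4.9  2.9]
0.88 0.0088 [ 5.4 -3.2  1.7]
1.0 0.0089 [ 5.8 -2.6  1.9]
62.1417
```

View pics/b9.png

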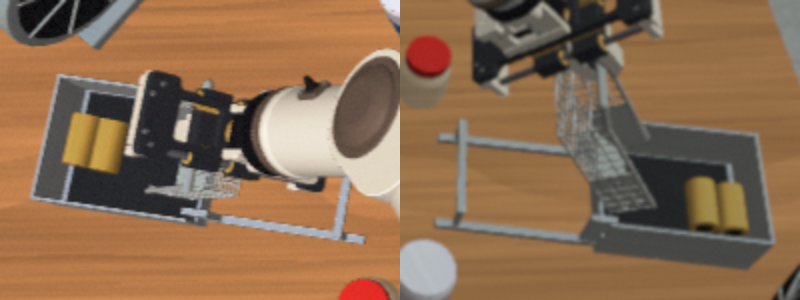

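```bash
python3 - <<'E'
from h import *
s,th=-1,.8
for a in np.linspace(.8,0,5): manip.servo_line(bpose(a,th,s)[0].tolist(),None,.12)
print(manip.current_finger_gap(),manip.current_force())
effector.open_jaws()
p,o=bpose(0,th,s,.11); manip.servo_line(p.tolist(),None,.1)
manip.servo_line((p+[0,0,.12]).tolist(),None,.15)
go(.42,.0,.3,np.pi/2+YH)
go(.36,-.40,.3,np.pi/2+YH)
T=viewer.get_calibration("top");S=viewer.get_calibration("scene")
a=plane(T,320+282/8,250+140/8,.088);b=plane(T,320+240/8,250+342/8,.088)
print("top bar",a,b,(a+b)/2,np.arctan2(*(a-b)[1::-1]))
a=plane(S,271.2,221.2,.088);b=plane(S,267.5,242.5,.088); print("scene bar",a,b,(a+b)/2,np.arctan2(*(a-b)[1::-1]))
d=plane(T,320+253/8,250+248/8,.055); print("dial",d)
c=np.mean([plane(T,320+u/8,250+v/8,.05) for u,v in [(137,75),(427,133),(365,432),(75,370)]],0); print("box",c)
i1,_=snap("top"); i2,_=snap("scene")
print("collars loose",collars(i2,S))
cv2.imwrite("pics/b10.png",np.hstack([cv2.resize(i1[130:320,30:390],(400,211)),cv2.resize(i2[200:390,230:590],(400,211))])[:,:,::-1]); print(manip.current_clock())
E
```

```text
0.008376319996918291 [ 2.41470177 -2.40683477  0.24137021]
top bar [ 0.45790682 -0.09758609  0.088     ] [ 0.40107471 -0.08427576  0.088     ] [ 0.42949076 -0.09093093  0.088     ] -0.23005789652305164
scene bar [ 0.41058139 -0.08119785  0.088     ] [ 0.47112564 -0.08954406  0.088     ] [ 0.44085352 -0.08537096  0.088     ] 3.0046030742727443
dial [ 0.43041627 -0.09083361  0.055     ]
box [ 0.42981427 -0.09053685  0.05      ]
collars loose [(array([ 0.1216, -0.6943]), 0.1939)]
70.8
```

View pics/b10.png

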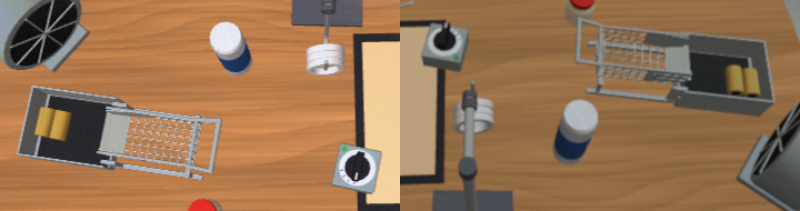

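```bash
python3 - <<'E'
from h import *
K=(.4322,-.0893); y0=-.2+np.pi/2
for dy in (0,-.6,-1.3): print(manip.solve_ik([*K,.062],down(y0+dy)))
go(*K,.16,y0); line(*K,.062,.1); effector.close(30)
print(manip.current_finger_gap(),manip.current_force(),manip.current_wrist_torque())
t0=manip.current_wrist_torque()[2]
for a in list(np.arange(.2,1.01,.2))+[1.08,1.12,1.16,1.2,1.24,1.28,1.32]:
    manip.servo_line([*K,.062],down(y0-a),.15); t=manip.current_wrist_torque()[2]-t0
    print(round(a,2),np.round(t,3),round(manip.current_finger_gap(),4),np.round(manip.current_force(),1))
    if a>1.1 and abs(t)>.5: break
manip.sleep(.4); im,_=snap("scene"); print(manip.current_clock())
E
```

```text
[ 0.70402361  0.44697955 -0.65445084  2.17392672  0.44753884  0.65355707
  1.10545802]
[ 0.57214806  0.41146661 -0.49684966  2.17783593  0.33241442  0.62390028
  0.60854783]
[ 0.48469824  0.3947708  -0.39436571  2.18055568  0.26093952  0.60989403
 -0.02676718]
0.01575314958772241 [-0.09669014  4.73966868  0.08740089] [ 0.91770014 -0.24765256 -0.37433886]
0.2 0.427 0.0155 [ 0.3  5.5 -1. ]
0.4 0.439 0.0159 [2.3 5.6 1.1]
0.6 0.443 0.0158 [ 2.   4.5 -1.3]
0.8 0.434 0.0155 [ 1.8  5.6 -0.7]
1.0 0.471 0.0157 [ 2.1  6.6 -1.9]
1.08 0.473 0.0156 [ 1.8  7.1 -0.9]
1.12 0.468 0.0159 [ 2.2  6.3 -1. ]
1.16 0.451 0.016 [ 2.9  6.1 -3.1]
1.2 0.558 0.016 [ 2.3  6.7 -2.2]
77.6
```

```bash
python3 - <<'E'
from h import *
K=(.4322,-.0893); y0=-.2+np.pi/2
for a in [1.22,1.25,1.28,1.31]:
    manip.servo_line([*K,.062],down(y0-a),.15); manip.sleep(.2); t=manip.current_wrist_torque()[2]
    print(a,np.round(t,3),round(manip.current_finger_gap(),4),np.round(manip.current_force(),1))
    if t>.9: break
manip.sleep(.3)
im,_=snap("wrist"); cv2.imwrite("pics/w11.png",im[:,:,::-1])
E
```

```text
1.22 0.117 0.016 [ 3.2  5.7 -2. ]
1.25 0.633 0.0159 [ 2.2  5.5 -2.6]
1.28 0.788 0.0163 [ 2.7  5.6 -2.7]
1.31 0.875 0.0161 [ 2.7  6.2 -2.4]
```

View pics/w11.png

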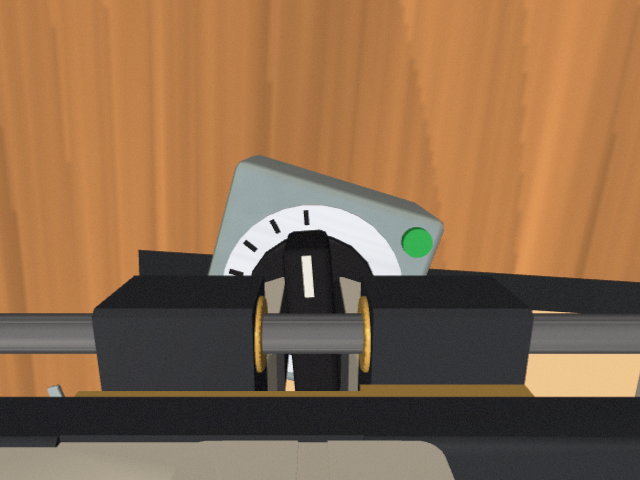

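```bash
python3 - <<'E'
from h import *
effector.open_jaws(); manip.sleep(.6)
p=manip.current_tool_pos(); line(p[0],p[1],.25,.12); go(.36,-.40,.3,np.pi/2+YH); manip.sleep(1)
i1,_=snap("top"); i2,_=snap("scene")
cv2.imwrite("pics/f12.png",np.hstack([cv2.resize(i1[130:320,30:390],(400,211)),cv2.resize(i2[200:390,230:590],(400,211))])[:,:,::-1]); hooklook("pics/x.png")
E
```

```text
swing [0, 129, 116, 0, 119] 0.09162310277513482 87.075
```

View pics/f12.png

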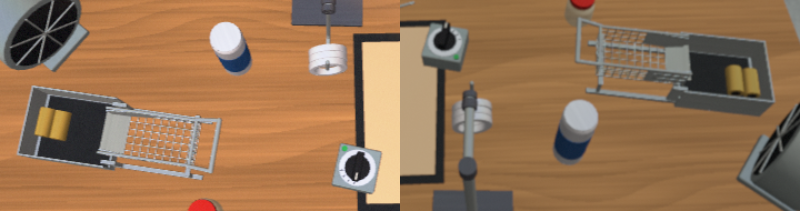

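The picture shows the knob back at 0, with its pointer at about (357,175) in the left panel. The basket is level, the slides are in the pan, and three collars are on a nearly still hook.

```bash
python3 -c "
from h import *
print(manip.hand_in())"
```

```text
the job is handed in; nothing more can be done
None
```

I handed the job in at about 87 s on the robot's clock, with no verdict returned: the last pictures showed the hook nearly still with all three collars on it, both slides in the pan, the basket level and the timer knob sprung back after its turn to the stop.

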